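# Lay the forming block down in its cradle

### The job

The aluminium forming block stands on end on the steel slide plate of its cradle. Without lifting it, slide it until its foot sits square against the low step, then push it high up so that it tips over the step and lies on the cork bed, and finally push it lengthwise until you feel its top end meet the rubber buffer of the end stop and press it home there for a moment with about 10 N. Never push the block with more than 25 N, and leave the other things on the bench where they are.

Things in the scene. Friction and masses are not known exactly. Their poses are not given: they have to be found in the camera images.
- cradle: fixed cradle, 315 x 130 mm. Origin on the bench (z = 0) under the middle of the step's face; x runs along the cradle, away from the robot, from the step to the end stop, y left, z up. x -125 to 0 mm: polished slippery steel slide plate (friction about 0.2), top 6 mm above the bench. x 0 to +190 mm: flat cork bed (friction about 0.35), top 18 mm above the bench, no side rails
- step_edge (a point): middle of the upper edge of the low step, 18 mm above the bench: the step is a rigid vertical face across the whole cradle, 12 mm high from slide plate to bed; axes as the cradle's. Left of the cradle stands a fixed stepped tool block 340 mm tall (middle at x 0.51, y 0.21 m; 190 x 170 mm): keep the hand clear of it, pass over it
- end_stop: fixed rigid steel angle across the far part of the cork bed, 90 wide, 34 mm tall. Origin at the foot of the middle of its upright face (bed height), which looks along the cradle's -x; 122 to 140 mm from the step. In front of the face a rigid-held rubber-faced buffer plate (70 x 26 mm) is set anew each time: its front stands anywhere from 3 to 25 mm nearer the step. Its setting is not measured: feel for it
- block_center (a point): centre of the rigid aluminium block, 50 (block x) x 60 (y) x 100 mm (z, up while it stands), 0.6 to 1 kg. At the start it stands on the slide plate, centre 56 mm above the bench, a 60 x 100 side facing the step 15 to 45 mm away, turned up to 0.25 rad. Lying on the bed its centre is 43 mm above the bench, its top end towards the end stop; home, its top end touches the buffer
- block_foot (a point): middle of the block's underside (its end face), 50 mm below block_center while it stands; axes as the block's
- edge_paint_1: bystander: small dark bottle with white cap, 34 x 34 x 72 mm, origin under its middle; leave it
- spool_4: bystander: standing spool of pale thread, about 60 mm; origin under its middle; leave it
- beeswax: bystander: yellow block of wax 38 x 55 x 22 mm, origin under its middle; leave it
- glue_bottle: bystander: white bottle 46 x 46 x 101 mm, origin under its middle; leave it
- tape_roll: bystander: roll of paper tape lying flat, 104 x 104 x 26 mm, origin under its middle; leave it
- sanding_block: bystander: beech sanding block lying flat, 35 x 86 x 27 mm, origin under its middle; leave it
- buckle_1: bystander: brass buckle 43 x 54 x 10 mm, origin under its middle; leave it
Things that resemble listed ones, but are neither listed nor needed, are in the scene too. What is shaped like the part that bears block_center but blue is not meant.

How it is judged:
On the way, in this order (a step that is already met when the one before it is completed fails the run):
1. the block, still upright, stands with its foot square against the step (within 4 mm and 0.06 rad) (x of block_foot in the frame of cradle above -0.029 m and angle between block_foot's own z axis and vertical below 0.12 rad and angle between the x axis of block_foot and the x axis of cradle, either way round below 0.06 rad), for 0.1 s.
2. it has tipped over the step and lies on its side on the bed, top end towards the end stop (angle between block_foot's own z axis and vertical between 1.5 and 1.64 rad and height (world z) of block_center below 0.047 m and x of block_center in the frame of cradle above 0.02 m), for 0.3 s.
3. lying, it is pressed against the end stop's buffer with 4 to 25 N for 0.2 s (contact force between block and end_stop between 4 and 25 N and angle between block_foot's own z axis and vertical above 1.5 rad), for 0.2 s.
At the end, for the whole second after the job is handed in: The block lies at rest on its side on the cork bed (long axis level within 0.07 rad, along the cradle within 0.06 rad, within 35 mm of the cradle's middle line), left where it was pressed home, its top end at the end stop's buffer (0 to 28 mm short of the steel face, as the buffer is set) (angle between block_foot's own z axis and vertical between 1.5 and 1.64 rad and height (world z) of block_center between 0.039 and 0.047 m and x of block_center in the frame of end_stop between -0.078 and -0.05 m and y of block_center in the frame of cradle between -0.035 and 0.035 m and angle between the z axis of block_foot and the x axis of cradle, either way round below 0.06 rad and linear speed of block below 0.01 m/s); the robot touches nothing.
It fails at once if the robot pushes the block with more than 25 N (contact force between any of the fingers, the arm and block above 25 N).
It fails at once if the block is lifted (centre more than 90 mm above the bench; tipping alone raises it to about 64) (height (world z) of block_center above 0.09 m).
It fails at once if a bystander is moved more than 20 mm (distance of any of edge_paint_1, spool_4, beeswax, glue_bottle, tape_roll, sanding_block, buckle_1 from where it was at the start of the episode above 0.02 m).
It also fails if it takes over 72 s, if anything falls off the work surface, if the arm or the gripper's body presses on something with over 40 N, if the wrist force passes 120 N, or if a joint passes its speed limit or range.

### The arm

A 6-joint arm with a two-finger parallel gripper is mounted at the origin on the work surface; the furniture and walls round the work are solid. World frame = base frame: x ahead of the robot, y to its left, z up, the work surface at z = 0. Lengths are in m, angles in rad, forces in N, time in s.
With the tool pointing down it reaches from about 0.4 to 0.825 m from the base axis. Payload 7 kg.
Tool frame: the origin (TCP) lies at the very end of the fingers, on their centre line; the grasp point (between the pads) lies 19 mm behind it (bot.pinch_z is the distance from the TCP to the grasp point, in m); z points along the fingers, y is the line along which they close (so a half turn about z gives the same grasp; the last joint's range is limited). The gripper opens to 85 mm and grips with 20 to 120 N. Pads are 22 mm wide; open, the fingers measure 114 mm over their backs; the gripper's body (76 mm by 85 mm) begins 54 mm behind the grasp point. The pads swing forward as they close: fully open they stand 13 mm farther back than shut.
Start: joints at [-0.843, 0.359, 0.012, 0, -1.224, -0.288], TCP at [0.287, -0.611, 0.231] pointing down, gripper open.
Joint ranges: [-3.07, 3.07], [-1.43, 2.12], [-1.02, 1.25], [-3.03, 1.67], [-3.05, -0], [-3.03, 3.03]. Speed limits (rad/s): [2.39, 2.39, 3.01, 3.14, 3.14, 3.14].

### API

Orientations are given as a unit quaternion [w, x, y, z].
In Python, from bench import bot gives the robot as it stands.
- The arm moves only by the tool jog_arm, never from a script. Its arguments are lists of equal length, an entry for each row: "dr": the turn, a rotation vector about the tool's x, y, z as a fraction of full scale, a list of three; "linear": the shift along the tool's x, y, z as a fraction of full scale, a list of three; "claw": the opening, from 0 (shut) to 1 (fully open). A call has exactly 8 rows; each row is the pose to reach, as a shift and turn from the pose commanded when the call began, along the tool's axes at that moment; what a row does not reach only later rows make up. Full scale, the value 1, is 0.15 m for a shift and 90 degrees for a turn. A row lasts 1/8 s, in which the tool goes at most 62.5 mm and 10.7 degrees, less where a joint would pass 70% of its speed; a pose out of reach is approached as far as the arm can. A call with a number of a shift or a turn outside -1 to 1 is refused whole. A call with a gripper value outside its range is refused whole. The fingers move at their own pace and stop on an object; the grip force is fixed at half the most. Time passes only in rows, so rows that repeat a pose let the fingers close, or fill a call up. It gives the time, the measured TCP pose, the force, the opening and the grip force at its end, in the units of the state.
- bot.sense(): the state, without advancing time (a new reading comes with each control period).
- bot.capture(name): name is "scene" or "top"; returns the picture (480x640x3 uint8, red, green, blue); there is no depth.
- bot.camera_params(name): a dict with "fx", "fy", "cx", "cy" (pixels), "position" and "rotation" of the camera in the world. Camera axes: x right, y down, z forward; pixel columns grow to the right and rows downward; lengths in m; the calibration is good to about 2 mm. A picture is of the moment at which its call begins. camera_params takes no time and is no camera call.
- bot.close_job(): hands the job in; it is judged then, once.
Trained networks look in the newest picture that a camera, given by its name, has taken for a name from the list of things; names that differ only in an ending like _2 or _b are one class to them, and where a whole thing is asked for, a point or a joint stands for the part that bears it (a point fixed in the world has none). Each returns a list of dicts, best first, with "confidence" (0 to 1); they miss things now and then, are a little off and sometimes report something else, mostly with a low value. They report only what shows in the picture. A call takes as long as a camera call. They do not tell look-alikes from the thing itself.
- bot.find_in(thing, camera): "extent" ([left, top, right, bottom] as shares, 0 to 1, of the picture: columns of its width, rows of its height, round what is visible of it).
- bot.place_of(thing, camera): "point" ([row, column] as shares, 0 to 1, of the picture: columns of its width, rows of its height: a listed point, or the origin of a listed thing).
The state is a dict: "t": time; "q": joint angles; "dq": joint speeds; "tau": joint torques, N m; "eef_pos": TCP position; "tcp_rot": TCP orientation; "contact_force": force on the tool from outside, world axes, zero at the start; "torque": the same for the moment, N m; "opening": finger opening in m; "finger_force": force on a finger pad.
Only numpy, scipy, OpenCV 4.12 (cv2) and the standard library are available. Lean on these libraries where they do the work, as an engineer would, in place of code of your own. Each camera call takes 0.05 s, during which the arm holds its last target. There are 200 camera calls.

## Working session

There is one attempt and no reset: what is moved stays moved. The work goes in short steps, Python scripts to look and compute and a tool call to move; the robot and the scene stay as the last step left them, time stands still between calls to the robot, and variables do not carry over. Pictures are saved under pics/ and viewed, at most 10 in all, crops included, and the job is handed in when it is done.

Besides the shell and the picture viewer there is one more tool, called after "Call:" as name(argument=value, ...) on one line, values as JSON. jog_arm: Moves the arm, as the interface text tells. Shift numbers are shares of 0.15 m and turn numbers shares of 90 degrees, none past 1 either way. Its arguments: {"type":"object","properties":{"dr":{"type":"array","items":{"type":"array","items":{"type":"number"}}},"linear":{"type":"array","items":{"type":"array","items":{"type":"number"}}},"claw":{"type":"array","items":{"type":"number"}}},"required":["dr","linear","claw"]}

```bash
mkdir -p pics; ls; cat > h.py <<'E'
from bench import bot
import numpy as np, cv2
from scipy.spatial.transform import Rotation as R
def ray(cam,px):
    p=bot.camera_params(cam); M=np.array(p["rotation"]); M=M if M.shape==(3,3) else R.from_quat(np.roll(M,-1)).as_matrix()
    d=M@[(px[0]-p["cx"])/p["fx"],(px[1]-p["cy"])/p["fy"],1]
    return np.array(p["position"]),d
def atz(cam,px,z):
    o,d=ray(cam,px); return o+d*(z-o[2])/d[2]
def tri(a,b):
    o1,d1=ray("scene",a);o2,d2=ray("top",b)
    s=np.linalg.lstsq(np.c_[d1,-d2],o2-o1,rcond=None)[0]
    return (o1+d1*s[0]+o2+d2*s[1])/2, np.linalg.norm(o1+d1*s[0]-o2-d2*s[1])
def proj(cam,P):
    p=bot.camera_params(cam); M=np.array(p["rotation"]); M=M if M.shape==(3,3) else R.from_quat(np.roll(M,-1)).as_matrix()
    c=M.T@(np.array(P)-p["position"]); return [c[0]/c[2]*p["fx"]+p["cx"],c[1]/c[2]*p["fy"]+p["cy"]]
def px(e): return [e["point"][1]*640,e["point"][0]*480]
E
python3 - <<'E'
from h import *
for c in("scene","top"):
    cv2.imwrite(f"pics/{c}0.png",bot.capture(c)[:,:,::-1]); p=bot.camera_params(c); print(c,np.round(p["position"],3),np.round(p["rotation"],3).tolist(),p["fx"])
    for n in("block_center","block_foot","step_edge","cradle","end_stop"):
        print(n,[(np.round(px(e)).tolist(),round(e["confidence"],2)) for e in bot.place_of(n,c)])
print(bot.sense())
E
```

```text
pics
scene [-0.014 -0.774  0.943] [-0.353, 0.864, -0.334, 0.131] 559.2253210717203
block_center [([270.0, 212.0], 0.94), ([245.0, 248.0], 0.81), ([397.0, 324.0], 0.63), ([317.0, 240.0], 0.58)]
block_foot [([268.0, 222.0], 0.7), ([247.0, 262.0], 0.63), ([315.0, 255.0], 0.57)]
step_edge [([339.0, 241.0], 0.71)]
cradle [([343.0, 243.0], 0.68), ([313.0, 255.0], 0.33)]
end_stop [([381.0, 212.0], 0.92)]
top [ 0.406 -0.129  1.328] [0.045, -0.696, 0.715, -0.047] 547.6620109956733
block_center [([277.0, 298.0], 0.98), ([322.0, 241.0], 0.88), ([253.0, 251.0], 0.79)]
block_foot [([315.0, 245.0], 0.75), ([253.0, 255.0], 0.59), ([230.0, 155.0], 0.49)]
step_edge [([323.0, 220.0], 0.63)]
cradle [([318.0, 220.0], 0.72), ([388.0, 187.0], 0.72), ([318.0, 240.0], 0.37)]
end_stop [([319.0, 160.0], 0.86)]
{'t': 0.6, 'q': array([-8.42922316e-01,  3.58611278e-01,  1.18783285e-02,  1.17213853e-05,
       -1.22410233e+00, -2.88085115e-01]), 'dq': array([ 0.00070603,  0.00038264,  0.00078335,  0.00107369,  0.00033584,
       -0.00012811]), 'tau': array([ 5.20490198e-05, -5.82584953e+01,  2.93543065e+01,  6.93906069e+00,
       -5.83830661e-04, -5.88328021e-06]), 'eef_pos': array([ 0.28733437, -0.61075463,  0.23128761]), 'tcp_rot': array([-1.42885016e-05, -2.18128557e-01,  9.75920044e-01,  1.43341777e-05]), 'contact_force': array([-0.19538261, -0.48399919,  0.39162726]), 'torque': array([ 0.01941758, -0.03667932, -0.00937987]), 'finger_force': 0.0, 'opening': 0.08542812144799616}
```

View pics/scene0.png

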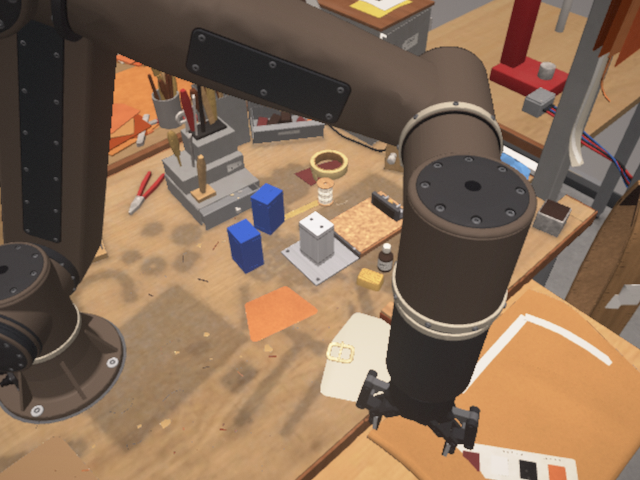

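View pics/top0.png

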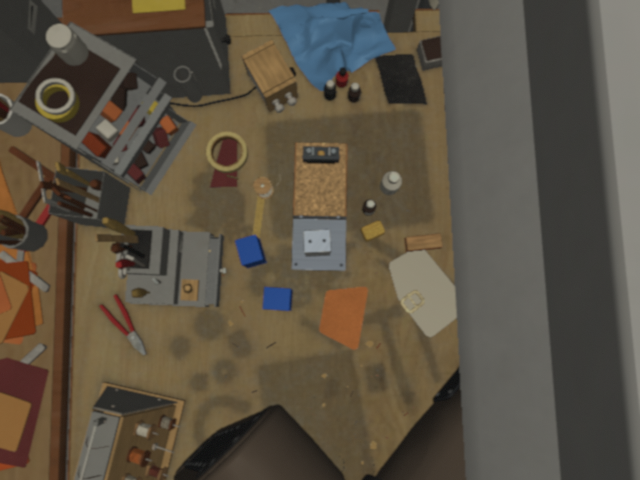

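The aluminium block is at scene (317,240) / top (317,241). The blue look-alikes are at scene (245,247) and (268,210), top (250,251) and (277,298), so I reject them. I'll check the choice in a close crop and measure it.

```bash
python3 - <<'E'
from h import *
im=cv2.imread("pics/top0.png"); c=cv2.resize(im[135:279,270:374],None,fx=4,fy=4,interpolation=cv2.INTER_CUBIC)
s=cv2.imread("pics/scene0.png"); d=cv2.resize(s[185:285,277:357],None,fx=4,fy=4,interpolation=cv2.INTER_CUBIC)
o=np.zeros((576,736,3),np.uint8); o[:,:416]=c; o[:400,416:]=d
cv2.imwrite("pics/crop1.png",o)
print(tri([317,240],[322,241]))
print("topface",atz("top",[317,241],.106),"step",atz("top",[320.5,217.5],.018),tri([339,241],[323,220]),"stop",tri([381,212],[319,160]))
E
```

```text
(array([ 0.55638957, -0.1323948 ,  0.06167477]), np.float64(0.007449818746896035))
topface [ 0.55437435 -0.12309708  0.106     ] step [ 0.62220303 -0.13265868  0.018     ] (array([ 0.614711  , -0.13806161,  0.02153679]), np.float64(0.0015487766800048063)) stop (array([ 0.76447308, -0.13130018,  0.01398083]), np.float64(0.004856145355234538))
```

View pics/crop1.png

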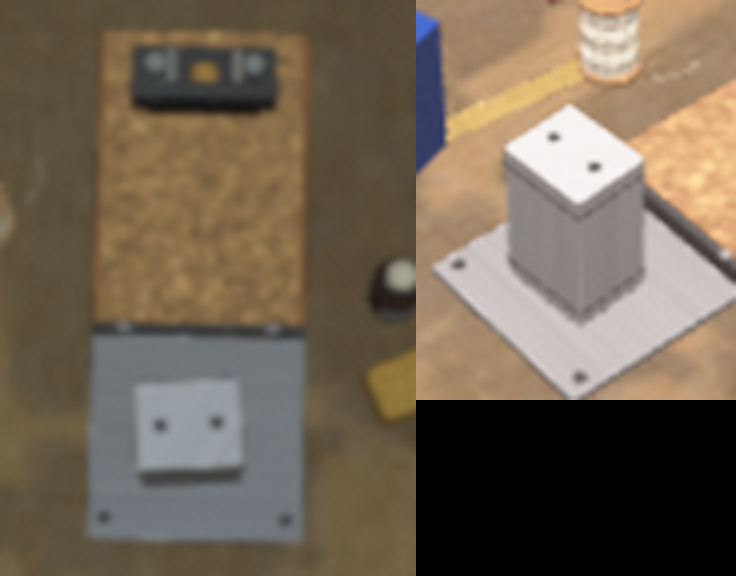

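The crop confirms it: a bare aluminium block on the steel plate, clear of the step. Plate corners are at crop (88,538) and (303,541), step edge ends at (92,328) and (306,330), and block top corners at (135,383), (238,379), (242,466), (139,470). Next I'll turn these into poses.

```bash
python3 - <<'E'
from h import *
f=lambda u,v,z: atz("top",[270+(u-.5)/4*1+0.0,135+(v-.5)/4],z)[:2]
pl=[f(88,538,.006),f(303,541,.006)]; st=[f(92,326,.018),f(306,327,.018)]; be=[f(101,31,.018),f(308,32,.018)]
for n,a in(("plate",pl),("step",st),("bed",be)):
    d=a[0]-a[1]; print(n,np.round(a,4).tolist(),"w",np.linalg.norm(d),"yaw",np.arctan2(-d[0],d[1]))
m=lambda a:(a[0]+a[1])/2
ax=m(be)-m(pl); print("axis yaw",np.arctan2(ax[1],ax[0]),"len",np.linalg.norm(ax), "mid step",m(st))
b=[f(*p,.106) for p in((135,383),(238,379),(242,466),(139,470))]
c=np.mean(b,0); print("block",c,"sides",[np.linalg.norm(b[i]-b[i-1]) for i in range(4)])
for i,j in((0,1),(3,2)): d=b[i]-b[j]; print("yaw",np.arctan2(-d[0],d[1]))
for i,j in((0,3),(1,2)): d=b[i]-b[j]; print("yaw",np.arctan2(d[1],d[0]))
th=np.arctan2(ax[1],ax[0]); u=np.array([np.cos(th),np.sin(th)]); 
o=(m(pl)+u*.125+m(be)-u*.19+m(st))/3; r=c-o; print("origin",o,"block in cradle",r@u,r@[-u[1],u[0]])
for n in("beeswax","edge_paint_1","glue_bottle","spool_4"): print(n,[(np.round(atz("top",px(e),.0),3).tolist(),round(e["confidence"],2)) for e in bot.place_of(n,"top")])
E
```

```text
plate [[0.4991, -0.0602], [0.4939, -0.1899]] w 0.12984229795949798 yaw -0.04078083995077509
step [[0.6268, -0.0658], [0.6227, -0.1954]] w 0.12967930398292957 yaw -0.03142925173364714
bed [[0.8109, -0.075], [0.8069, -0.2027]] w 0.12768272458880003 yaw -0.03149626039486856
axis yaw -0.04410003028385004 len 0.3127258332048232 mid step [ 0.62471403 -0.13060597]
block [ 0.5544379  -0.12310013] sides [np.float64(0.04929879201784509), np.float64(0.05807555096095649), np.float64(0.0493112347169084), np.float64(0.05777722707692455)]
yaw 0.012475160017627492
yaw 0.012221696913407767
yaw 0.022880582800250203
yaw 0.016827929845326446
origin [ 0.62173444 -0.13055686] block in cradle -0.06755985251240608 0.0044826602832307065
beeswax [([0.587, -0.259, 0.0], 0.88)]
edge_paint_1 [([0.638, -0.253, 0.0], 0.7)]
glue_bottle [([0.697, -0.301, 0.0], 0.58)]
spool_4 [([0.701, -0.004, 0.0], 0.63)]
```

```bash
cat >> h.py <<'E'
O=np.array([.622,-.1306]); TH=-.038
def goal(xc,yc,z,tilt=0):
    "TCP goal in cradle x,y (m), world z, tilt rad (tips forward)"
    u=np.array([np.cos(TH),np.sin(TH),0]); v=np.array([-u[1],u[0],0])
    zt=np.sin(tilt)*u-np.cos(tilt)*np.array([0,0,1]); M=np.c_[np.cross(v,zt),v,zt]
    return np.r_[O,0]+u*xc+v*yc+np.array([0,0,z]),M
def frac(xc,yc,z,tilt=0,p=None):
    s=bot.sense(); M0=R.from_quat(np.roll(s["tcp_rot"],-1)).as_matrix()
    P,M=goal(xc,yc,z,tilt)
    print("lin",np.round(M0.T@(P-s["eef_pos"])/.15,3),"dr",np.round(R.from_matrix(M0.T@M).as_rotvec()/(np.pi/2),3))
def where():
    s=bot.sense(); d=s["eef_pos"][:2]-O; u=np.array([np.cos(TH),np.sin(TH)])
    print("cradle",np.round([d@u,d@[-u[1],u[0]],s["eef_pos"][2]],4),"F",np.round(s["contact_force"],2),"t",s["t"])
E
python3 -c "
from h import *
where(); frac(-.15,.0045,.2,.35)"
```

```text
cradle [-0.3161 -0.4925  0.2313] F [ 0.17 -0.59 -1.05] t 0.8
lin [-2.507  2.433  0.209] dr [ 0.053 -0.219  0.301]
```

Call:
jog_arm(dr=[[0,0,0],[0,0,0],[0,0,0],[0,0,0],[0,0,0],[0,0,0],[0,0,0],[0,0,0]], linear=[[-0.25,0.25,0],[-0.5,0.5,0],[-0.75,0.75,0],[-1,1,0],[-1,1,0],[-1,1,0],[-1,1,0],[-1,1,0]], claw=[0.3,0.3,0.3,0.3,0.3,0.3,0.3,0.3])

```text
t: 1.8
eef_pos: [0.3588, -0.4119, 0.231]
tcp_rot: [-0.0, -0.217, 0.976, 0.0]
contact_force: [-0.3, -0.4, -0.3]
opening: 0.0257
finger_force: 0.0
```

```bash
python3 -c "
from h import *
where(); frac(-.15,.0045,.2,.35)"
```

```text
cradle [-0.2524 -0.2911  0.231 ] F [-0.27 -0.43 -0.26] t 1.8
lin [-1.51   1.438  0.207] dr [ 0.053 -0.219  0.3  ]
```

Call:
jog_arm(dr=[[0,0,0],[0,0,0],[0,0,0],[0,0,0],[0,0,0],[0,0,0],[0,0,0],[0,0,0]], linear=[[-0.2,0.2,0],[-0.4,0.4,0],[-0.6,0.6,0],[-0.8,0.8,0],[-1,1,0],[-1,1,0],[-1,1,0],[-1,1,0]], claw=[0.3,0.3,0.3,0.3,0.3,0.3,0.3,0.3])

```text
t: 2.8
eef_pos: [0.4308, -0.2125, 0.2312]
tcp_rot: [-0.0, -0.217, 0.976, 0.0]
contact_force: [-0.0, -0.7, 0.9]
opening: 0.0258
finger_force: 0.0
```

Call:
jog_arm(dr=[[0.01,-0.044,0.06],[0.02,-0.088,0.12],[0.03,-0.131,0.18],[0.042,-0.175,0.24],[0.053,-0.219,0.3],[0.053,-0.219,0.3],[0.053,-0.219,0.3],[0.053,-0.219,0.3]], linear=[[-0.1,0.09,0.04],[-0.2,0.18,0.08],[-0.3,0.27,0.12],[-0.4,0.35,0.16],[-0.51,0.44,0.2],[-0.51,0.44,0.2],[-0.51,0.44,0.2],[-0.51,0.44,0.2]], claw=[0.3,0.3,0.3,0.3,0.3,0.3,0.3,0.3])

```text
t: 3.8
eef_pos: [0.4728, -0.1199, 0.2018]
tcp_rot: [0.175, 0.018, 0.984, -0.003]
contact_force: [-0.3, 0.3, -0.4]
opening: 0.0255
finger_force: 0.0
```

```bash
python3 -c "
from h import *
where(); frac(-.15,.0045,.2,.35); frac(-.135,.0045,.028,.35);frac(-.108,.0045,.028,.35)
cv2.imwrite('pics/s1.png',bot.capture('scene')[:,:,::-1])"
```

```text
cradle [-0.1495  0.005   0.2018] F [-0.34  0.28 -0.4 ] t 3.8
lin [ 0.008 -0.003  0.01 ] dr [0.    0.001 0.001]
lin [ 0.308 -0.003  1.121] dr [0.    0.001 0.001]
lin [ 0.139 -0.004  1.183] dr [0.    0.001 0.001]
```

View pics/s1.png

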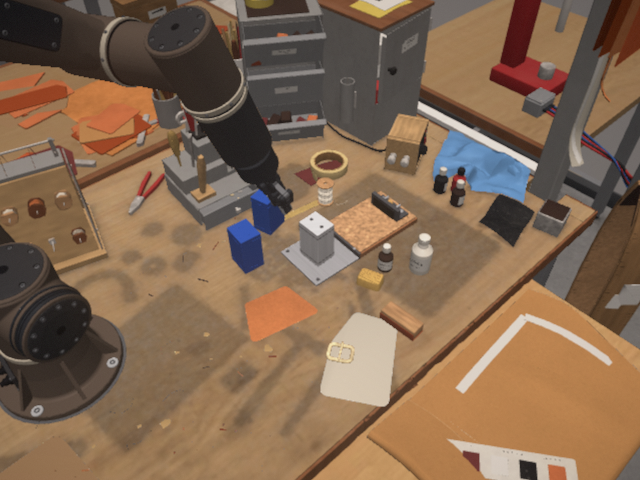

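The view shows the gripper tip at (283,205), behind and above the aluminium block at (317,238), with the way down clear. Descending.

Call:
jog_arm(dr=[[0,0,0],[0,0,0],[0,0,0],[0,0,0],[0,0,0],[0,0,0],[0,0,0],[0,0,0]], linear=[[0.05,0,0.17],[0.1,0,0.33],[0.15,0,0.5],[0.2,0,0.67],[0.25,0,0.84],[0.3,0,1],[0.3,0,1],[0.3,0,1]], claw=[0.3,0.3,0.3,0.3,0.3,0.3,0.3,0.3])

```text
t: 4.85
eef_pos: [0.4847, -0.125, 0.0531]
tcp_rot: [0.168, 0.017, 0.986, 0.005]
contact_force: [-0.2, 0.3, 0.1]
opening: 0.0258
finger_force: 0.0
```

```bash
python3 -c "
from h import *
s=bot.sense();print(np.round(s['q'],3),np.round(s['dq'],3))"
```

```text
[ 0.138  0.129 -1.016  0.419 -0.099 -2.153] [ 0.005 -0.012 -0.004  0.001  0.004 -0.002]
```

```bash
python3 -c "
from h import *
P0,M0=goal(-.1404,.005,.0455,.35); P,M=goal(-.128,.0045,.06,.15)
print(M0.T@(P-P0)/.15,R.from_matrix(M0.T@M).as_rotvec()/(np.pi/2))"
```

```text
[-0.1108016  -0.00333333 -0.06245981] [-2.70944931e-19  1.27323954e-01  1.70464398e-18]
```

Call:
jog_arm(dr=[[0,0.03,0],[0,0.06,0],[0,0.09,0],[0,0.127,0],[0,0.127,0],[0,0.127,0],[0,0.127,0],[0,0.127,0]], linear=[[-0.03,0,-0.05],[-0.06,0,-0.06],[-0.08,0,-0.06],[-0.11,0,-0.06],[-0.11,0,-0.06],[-0.11,0,-0.06],[-0.11,0,-0.06],[-0.11,0,-0.06]], claw=[0.3,0.3,0.3,0.3,0.3,0.3,0.3,0.3])

```text
t: 5.9
eef_pos: [0.4966, -0.1252, 0.0668]
tcp_rot: [0.069, 0.016, 0.997, 0.007]
contact_force: [-0.1, -0.2, -0.4]
opening: 0.0255
finger_force: 0.0
```

```bash
python3 -c "
from h import *
s=bot.sense();print(np.round(s['q'],3),np.round(s['dq'],3))
where(); frac(-.128,.0045,.06,.15); frac(-.12,.0045,.036,.15);frac(-.108,.0045,.036,.15)"
```

```text
[ 0.143  0.201 -0.666  0.014 -0.566 -1.756] [-0.001  0.004  0.007 -0.001 -0.003 -0.001]
cradle [-0.1255  0.0006  0.0668] F [-0.15 -0.17 -0.38] t 5.9
lin [0.022 0.025 0.043] dr [ 0.011 -0.008  0.003]
lin [-0.008  0.022  0.209] dr [ 0.011 -0.008  0.003]
lin [-0.088  0.022  0.22 ] dr [ 0.011 -0.008  0.003]
```

Call:
jog_arm(dr=[[0.005,-0.004,0.002],[0.011,-0.008,0.003],[0.011,-0.008,0.003],[0.011,-0.008,0.003],[0.011,-0.008,0.003],[0.011,-0.008,0.003],[0.011,-0.008,0.003],[0.011,-0.008,0.003]], linear=[[0,0.01,0.07],[0,0.022,0.14],[-0.008,0.022,0.209],[-0.02,0.022,0.211],[-0.035,0.022,0.213],[-0.05,0.022,0.215],[-0.065,0.022,0.217],[-0.065,0.022,0.217]], claw=[0.3,0.3,0.3,0.3,0.3,0.3,0.3,0.3])

```text
t: 6.9
eef_pos: [0.5117, -0.1219, 0.036]
tcp_rot: [0.075, 0.019, 0.997, -0.001]
contact_force: [-0.4, -1.0, 1.1]
opening: 0.0257
finger_force: 0.0
```

```bash
python3 -c "
from h import *
s=bot.sense();print(np.round(s['q'],3))
where(); frac(-.112,.0045,.036,.15); frac(-.102,.0045,.036,.15)"
```

```text
[ 0.161  0.264 -0.703  0.066 -0.457 -1.827]
cradle [-0.1106  0.0045  0.036 ] F [-0.41 -1.01  1.1 ] t 6.9
lin [ 0.009 -0.    -0.001] dr [0. 0. 0.]
lin [-0.057 -0.     0.009] dr [0. 0. 0.]
```

Call:
jog_arm(dr=[[0,0,0],[0,0,0],[0,0,0],[0,0,0],[0,0,0],[0,0,0],[0,0,0],[0,0,0]], linear=[[-0.013,0,0.002],[-0.026,0,0.004],[-0.039,0,0.006],[-0.053,0,0.008],[-0.066,0,0.01],[-0.08,0,0.012],[-0.093,0,0.014],[-0.107,0,0.016]], claw=[0.3,0.3,0.3,0.3,0.3,0.3,0.3,0.3])

```text
t: 7.9
eef_pos: [0.5272, -0.1225, 0.0357]
tcp_rot: [0.074, 0.019, 0.997, -0.001]
contact_force: [-3.2, -0.2, -0.3]
opening: 0.0257
finger_force: 1.4
```

Call:
jog_arm(dr=[[0,0,0],[0,0,0],[0,0,0],[0,0,0],[0,0,0],[0,0,0],[0,0,0],[0,0,0]], linear=[[-0.013,0,0.002],[-0.026,0,0.004],[-0.039,0,0.006],[-0.053,0,0.008],[-0.066,0,0.01],[-0.08,0,0.012],[-0.093,0,0.014],[-0.107,0,0.016]], claw=[0.3,0.3,0.3,0.3,0.3,0.3,0.3,0.3])

```text
t: 8.9
eef_pos: [0.5439, -0.1231, 0.0359]
tcp_rot: [0.075, 0.019, 0.997, -0.001]
contact_force: [-2.5, -0.3, -1.1]
opening: 0.0256
finger_force: 1.1
```

```bash
python3 -c "
from h import *
s=bot.sense();print(np.round(s['q'],3))
where(); frac(-.07,.0045,.036,.15)
o=np.hstack([cv2.resize(bot.capture('top')[180:290,270:370],None,fx=4,fy=4),cv2.resize(bot.capture('scene')[180:290,270:360],None,fx=4,fy=4)])
cv2.imwrite('pics/c2.png',o[:,:,::-1])"
```

```text
[ 0.147  0.307 -0.631  0.058 -0.486 -1.805]
cradle [-0.0783  0.0046  0.0359] F [-2.51 -0.33 -1.13] t 8.9
lin [-0.055 -0.     0.008] dr [ 0. -0.  0.]
```

View pics/c2.png

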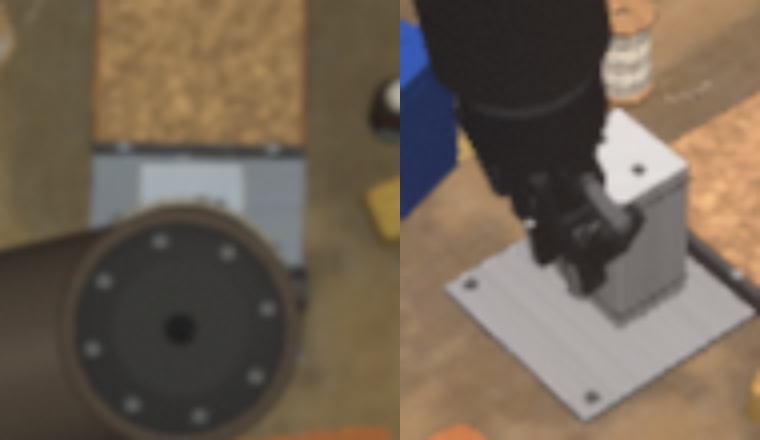

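The block is upright with its face parallel to the step, and the force is about 3 N. Continuing more slowly toward the step.

Call:
jog_arm(dr=[[0,0,0],[0,0,0],[0,0,0],[0,0,0],[0,0,0],[0,0,0],[0,0,0],[0,0,0]], linear=[[-0.01,0,0.001],[-0.02,0,0.003],[-0.03,0,0.004],[-0.04,0,0.006],[-0.05,0,0.007],[-0.06,0,0.009],[-0.07,0,0.01],[-0.08,0,0.012]], claw=[0.3,0.3,0.3,0.3,0.3,0.3,0.3,0.3])

```text
t: 10.0
eef_pos: [0.556, -0.1235, 0.0359]
tcp_rot: [0.075, 0.019, 0.997, -0.001]
contact_force: [-2.3, 0.9, 0.5]
opening: 0.0259
finger_force: 1.5
```

Call:
jog_arm(dr=[[0,0,0],[0,0,0],[0,0,0],[0,0,0],[0,0,0],[0,0,0],[0,0,0],[0,0,0]], linear=[[-0.003,0,0],[-0.006,0,0.001],[-0.009,0,0.001],[-0.012,0,0.002],[-0.015,0,0.002],[-0.018,0,0.003],[-0.021,0,0.003],[-0.021,0,0.003]], claw=[0.3,0.3,0.3,0.3,0.3,0.3,0.3,0.3])

```text
t: 11.0
eef_pos: [0.5592, -0.1237, 0.0359]
tcp_rot: [0.075, 0.019, 0.997, -0.001]
contact_force: [-3.5, 0.5, 0.4]
opening: 0.0258
finger_force: 1.3
```

```bash
python3 -c "
from h import *
where(); frac(-.061,.0045,.036,.15)
o=cv2.resize(bot.capture('top')[180:290,270:370],None,fx=4,fy=4)
cv2.imwrite('pics/c3.png',o[:,:,::-1])"
```

```text
cradle [-0.0631  0.0045  0.0359] F [-3.55  0.53  0.37] t 11.0
lin [-0.014 -0.     0.002] dr [ 0. -0.  0.]
```

Call:
jog_arm(dr=[[0,0,0],[0,0,0],[0,0,0],[0,0,0],[0,0,0],[0,0,0],[0,0,0],[0,0,0]], linear=[[-0.003,0,0],[-0.006,0,0.001],[-0.009,0,0.001],[-0.012,0,0.002],[-0.015,0,0.002],[-0.018,0,0.003],[-0.018,0,0.003],[-0.018,0,0.003]], claw=[0.3,0.3,0.3,0.3,0.3,0.3,0.3,0.3])

```text
t: 12.05
eef_pos: [0.5619, -0.1237, 0.0359]
tcp_rot: [0.075, 0.019, 0.997, -0.001]
contact_force: [-2.0, 0.4, 0.9]
opening: 0.0257
finger_force: 1.2
```

Call:
jog_arm(dr=[[0,0,0],[0,0,0],[0,0,0],[0,0,0],[0,0,0],[0,0,0],[0,0,0],[0,0,0]], linear=[[-0.003,0,0],[-0.006,0,0.001],[-0.009,0,0.001],[-0.012,0,0.002],[-0.012,0,0.002],[-0.012,0,0.002],[-0.012,0,0.002],[-0.012,0,0.002]], claw=[0.3,0.3,0.3,0.3,0.3,0.3,0.3,0.3])

```text
t: 13.05
eef_pos: [0.5634, -0.1238, 0.0358]
tcp_rot: [0.075, 0.019, 0.997, -0.001]
contact_force: [-5.6, 1.0, 3.5]
opening: 0.0256
finger_force: 2.5
```

```bash
python3 -c "
from h import *
where(); 
o=cv2.resize(bot.capture('top')[180:290,270:370],None,fx=4,fy=4)
cv2.imwrite('pics/c4.png',o[:,:,::-1])"
```

```text
cradle [-0.0588  0.0045  0.0358] F [-5.61  1.    3.49] t 13.05
```

View pics/c4.png

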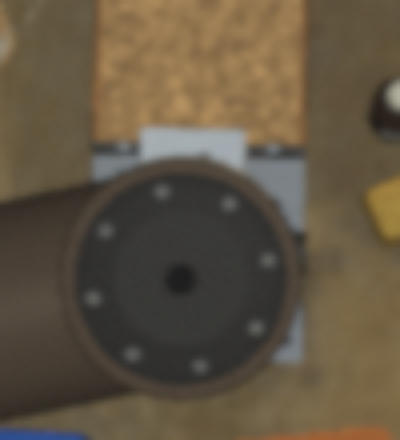

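The block's top overlaps the step line by about 13 mm, which is the expected parallax, and the force has risen, so the foot meets the step. One light squeeze to square it.

Call:
jog_arm(dr=[[0,0,0],[0,0,0],[0,0,0],[0,0,0],[0,0,0],[0,0,0],[0,0,0],[0,0,0]], linear=[[-0.002,0,0],[-0.004,0,0],[-0.004,0,0],[-0.004,0,0],[-0.004,0,0],[-0.004,0,0],[-0.004,0,0],[-0.004,0,0]], claw=[0.3,0.3,0.3,0.3,0.3,0.3,0.3,0.3])

```text
t: 14.1
eef_pos: [0.5635, -0.1238, 0.0358]
tcp_rot: [0.074, 0.019, 0.997, -0.001]
contact_force: [-7.3, 2.1, 4.0]
opening: 0.0254
finger_force: 3.4
```

```bash
python3 -c "
from h import *
where(); frac(-.075,.0045,.036,.15);frac(-.085,.0045,.096,.15)"
```

```text
cradle [-0.0587  0.0045  0.0358] F [-7.28  2.09  4.02] t 14.1
lin [ 0.107 -0.    -0.017] dr [ 0.    -0.001  0.   ]
lin [ 0.114 -0.    -0.423] dr [ 0.    -0.001  0.   ]
```

Stalled against the step at 7 N. Backing off and rising.

Call:
jog_arm(dr=[[0,0,0],[0,0,0],[0,0,0],[0,0,0],[0,0,0],[0,0,0],[0,0,0],[0,0,0]], linear=[[0.04,0,0],[0.08,0,-0.01],[0.11,0,-0.02],[0.11,0,-0.15],[0.11,0,-0.28],[0.11,0,-0.4],[0.1,0,-0.4],[0.08,0,-0.4]], claw=[0.3,0.3,0.3,0.3,0.3,0.3,0.3,0.3])

```text
t: 15.1
eef_pos: [0.5434, -0.123, 0.0932]
tcp_rot: [0.075, 0.019, 0.997, -0.001]
contact_force: [-0.3, -0.1, -0.5]
opening: 0.0257
finger_force: 0.0
```

```bash
python3 -c "
from h import *
where(); frac(-.062,.0045,.095,.15);frac(-.01,.0045,.095,.15)
o=np.hstack([cv2.resize(bot.capture('top')[180:290,270:370],None,fx=4,fy=4),cv2.resize(bot.capture('scene')[180:290,270:360],None,fx=4,fy=4)])
cv2.imwrite('pics/c5.png',o[:,:,::-1])"
```

```text
cradle [-0.0789  0.0046  0.0932] F [-0.25 -0.13 -0.51] t 15.1
lin [-0.113 -0.     0.005] dr [ 0. -0.  0.]
lin [-0.456 -0.001  0.057] dr [ 0. -0.  0.]
```

View pics/c5.png

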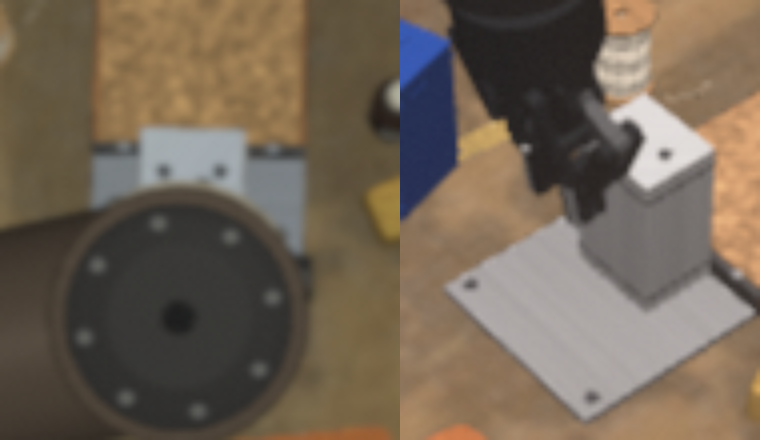

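The block stands upright against the step, with the finger tips behind its upper part. Tipping it now.

Call:
jog_arm(dr=[[0,0,0],[0,0,0],[0,0,0],[0,0,0],[0,0,0],[0,0,0],[0,0,0],[0,0,0]], linear=[[-0.02,0,0.003],[-0.04,0,0.006],[-0.06,0,0.009],[-0.08,0,0.012],[-0.1,0,0.015],[-0.12,0,0.018],[-0.14,0,0.021],[-0.16,0,0.024]], claw=[0.3,0.3,0.3,0.3,0.3,0.3,0.3,0.3])

```text
t: 16.2
eef_pos: [0.5667, -0.1241, 0.0932]
tcp_rot: [0.074, 0.019, 0.997, -0.001]
contact_force: [-5.5, -0.0, 4.3]
opening: 0.0255
finger_force: 2.6
```

Call:
jog_arm(dr=[[0,0,0],[0,0,0],[0,0,0],[0,0,0],[0,0,0],[0,0,0],[0,0,0],[0,0,0]], linear=[[-0.02,0,0.003],[-0.04,0,0.006],[-0.06,0,0.009],[-0.08,0,0.012],[-0.1,0,0.015],[-0.12,0,0.018],[-0.14,0,0.021],[-0.16,0,0.024]], claw=[0.3,0.3,0.3,0.3,0.3,0.3,0.3,0.3])

```text
t: 17.2
eef_pos: [0.5925, -0.1248, 0.0936]
tcp_rot: [0.075, 0.019, 0.997, -0.001]
contact_force: [-1.6, -0.3, 2.3]
opening: 0.0258
finger_force: 1.2
```

Call:
jog_arm(dr=[[0,0,0],[0,0,0],[0,0,0],[0,0,0],[0,0,0],[0,0,0],[0,0,0],[0,0,0]], linear=[[-0.02,0,0.003],[-0.04,0,0.006],[-0.06,0,0.009],[-0.08,0,0.012],[-0.1,0,0.015],[-0.12,0,0.018],[-0.14,0,0.021],[-0.16,0,0.024]], claw=[0.3,0.3,0.3,0.3,0.3,0.3,0.3,0.3])

```text
t: 18.2
eef_pos: [0.6164, -0.1258, 0.0935]
tcp_rot: [0.075, 0.019, 0.997, -0.001]
contact_force: [-0.3, 0.6, -0.8]
opening: 0.0259
finger_force: 0.0
```

```bash
python3 -c "
from h import *
where(); frac(-.075,.0045,.095,.15)
o=np.hstack([cv2.resize(bot.capture('top')[180:290,270:370],None,fx=4,fy=4),cv2.resize(bot.capture('scene')[180:290,270:360],None,fx=4,fy=4)])
cv2.imwrite('pics/c6.png',o[:,:,::-1])"
```

```text
cradle [-0.0058  0.0046  0.0935] F [-0.32  0.56 -0.83] t 18.2
lin [ 0.455 -0.    -0.078] dr [ 0. -0.  0.]
```

View pics/c6.png

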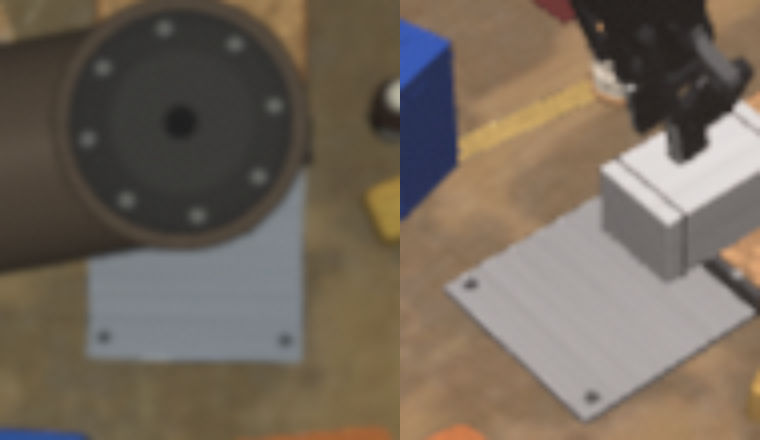

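The block lies on the bed with its foot end overhanging the plate. Retreating behind it and lowering.

Call:
jog_arm(dr=[[0,0,0],[0,0,0],[0,0,0],[0,0,0],[0,0,0],[0,0,0],[0,0,0],[0,0,0]], linear=[[0.15,0,-0.03],[0.3,0,-0.05],[0.455,0,-0.078],[0.475,0,0.05],[0.495,0,0.17],[0.51,0,0.275],[0.51,0,0.275],[0.51,0,0.275]], claw=[0.3,0.3,0.3,0.3,0.3,0.3,0.3,0.3])

```text
t: 19.3
eef_pos: [0.5471, -0.1232, 0.0419]
tcp_rot: [0.075, 0.019, 0.997, -0.001]
contact_force: [-0.6, 1.2, -0.1]
opening: 0.0253
finger_force: 0.0
```

```bash
python3 -c "
from h import *
where(); frac(-.04,.0,.04,.15)
o=np.hstack([cv2.resize(bot.capture('top')[140:250,270:370],None,fx=4,fy=4),cv2.resize(bot.capture('scene')[170:270,290:380],None,fx=4.4,fy=4.4)])
cv2.imwrite('pics/c7.png',o[:,:,::-1])"
```

```text
cradle [-0.0751  0.0046  0.0419] F [-0.56  1.16 -0.15] t 19.3
lin [-0.23  -0.031  0.048] dr [0. 0. 0.]
```

View pics/c7.png

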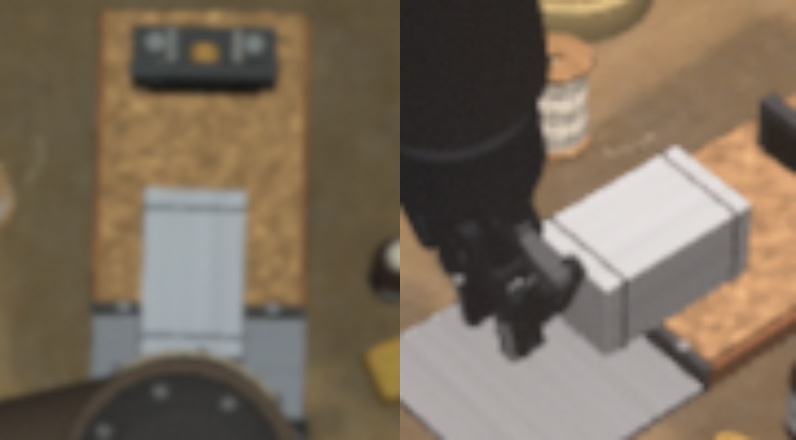

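```bash
python3 -c "
from h import *
u=np.array([np.cos(TH),np.sin(TH)])
for n,p,z in(('topL',(143,188),.068),('topR',(247,191),.068),('botL',(141,350),.068),('botR',(243,353),.068),('buf',(205,88),.044)):
    d=atz('top',[270+p[0]/4,140+p[1]/4],z)[:2]-O; print(n,np.round([d@u,d@[-u[1],u[0]]],4))
"
```

```text
topL [0.0642 0.0332]
topR [ 0.0631 -0.0278]
botL [-0.0319  0.033 ]
botR [-0.033  -0.0263]
buf [ 0.1313 -0.0024]
```

The block is lying aligned, with its foot at about x −32 mm and its top end at about +64 mm. I'll push it lengthwise, slowing before the earliest possible buffer position.

Call:
jog_arm(dr=[[0,0,0],[0,0,0],[0,0,0],[0,0,0],[0,0,0],[0,0,0],[0,0,0],[0,0,0]], linear=[[-0.025,0,0.004],[-0.05,0,0.008],[-0.075,0,0.011],[-0.1,0,0.015],[-0.12,0,0.018],[-0.14,0,0.021],[-0.16,0,0.024],[-0.18,0,0.027]], claw=[0.3,0.3,0.3,0.3,0.3,0.3,0.3,0.3])

```text
t: 20.4
eef_pos: [0.5742, -0.1242, 0.0414]
tcp_rot: [0.075, 0.019, 0.997, -0.001]
contact_force: [0.3, -0.4, -0.3]
opening: 0.0258
finger_force: 0.0
```

Call:
jog_arm(dr=[[0,0,0],[0,0,0],[0,0,0],[0,0,0],[0,0,0],[0,0,0],[0,0,0],[0,0,0]], linear=[[-0.02,0,0.003],[-0.04,0,0.006],[-0.06,0,0.009],[-0.08,0,0.012],[-0.1,0,0.015],[-0.12,0,0.018],[-0.14,0,0.021],[-0.15,0,0.023]], claw=[0.3,0.3,0.3,0.3,0.3,0.3,0.3,0.3])

```text
t: 21.4
eef_pos: [0.5957, -0.1253, 0.0409]
tcp_rot: [0.074, 0.019, 0.997, -0.001]
contact_force: [-5.4, 0.8, 3.8]
opening: 0.026
finger_force: 2.5
```

```bash
python3 -c "
from h import *
where(); frac(-.02,.0045,.042,.15)"
```

```text
cradle [-0.0265  0.0043  0.0409] F [-5.42  0.77  3.83] t 21.4
lin [-0.044  0.001 -0.001] dr [-0.    -0.002 -0.   ]
```

Call:
jog_arm(dr=[[0,0,0],[0,0,0],[0,0,0],[0,0,0],[0,0,0],[0,0,0],[0,0,0],[0,0,0]], linear=[[-0.006,0,0.001],[-0.012,0,0.001],[-0.018,0,0.002],[-0.024,0,0.003],[-0.03,0,0.004],[-0.036,0,0.005],[-0.042,0,0.006],[-0.048,0,0.007]], claw=[0.3,0.3,0.3,0.3,0.3,0.3,0.3,0.3])

```text
t: 22.4
eef_pos: [0.6041, -0.1253, 0.0413]
tcp_rot: [0.075, 0.019, 0.997, -0.001]
contact_force: [-3.8, 1.3, -1.7]
opening: 0.0256
finger_force: 1.4
```

Call:
jog_arm(dr=[[0,0,0],[0,0,0],[0,0,0],[0,0,0],[0,0,0],[0,0,0],[0,0,0],[0,0,0]], linear=[[-0.004,0,0.001],[-0.008,0,0.001],[-0.012,0,0.002],[-0.016,0,0.002],[-0.02,0,0.003],[-0.024,0,0.003],[-0.027,0,0.004],[-0.027,0,0.004]], claw=[0.3,0.3,0.3,0.3,0.3,0.3,0.3,0.3])

```text
t: 23.4
eef_pos: [0.6082, -0.1255, 0.0414]
tcp_rot: [0.075, 0.019, 0.997, -0.001]
contact_force: [-3.2, -0.3, -1.4]
opening: 0.0256
finger_force: 1.4
```

Call:
jog_arm(dr=[[0,0,0],[0,0,0],[0,0,0],[0,0,0],[0,0,0],[0,0,0],[0,0,0],[0,0,0]], linear=[[-0.004,0,0.001],[-0.008,0,0.001],[-0.012,0,0.002],[-0.016,0,0.002],[-0.02,0,0.003],[-0.024,0,0.003],[-0.024,0,0.004],[-0.024,0,0.004]], claw=[0.3,0.3,0.3,0.3,0.3,0.3,0.3,0.3])

```text
t: 24.4
eef_pos: [0.6119, -0.1256, 0.0414]
tcp_rot: [0.075, 0.019, 0.997, -0.001]
contact_force: [-2.8, 0.8, -1.3]
opening: 0.0255
finger_force: 1.5
```

Call:
jog_arm(dr=[[0,0,0],[0,0,0],[0,0,0],[0,0,0],[0,0,0],[0,0,0],[0,0,0],[0,0,0]], linear=[[-0.004,0,0.001],[-0.008,0,0.001],[-0.012,0,0.002],[-0.016,0,0.002],[-0.02,0,0.003],[-0.024,0,0.003],[-0.024,0,0.004],[-0.024,0,0.004]], claw=[0.3,0.3,0.3,0.3,0.3,0.3,0.3,0.3])

```text
t: 25.4
eef_pos: [0.6155, -0.1258, 0.0413]
tcp_rot: [0.075, 0.019, 0.997, -0.001]
contact_force: [-3.2, -0.6, 1.1]
opening: 0.0258
finger_force: 1.7
```

Call:
jog_arm(dr=[[0,0,0],[0,0,0],[0,0,0],[0,0,0],[0,0,0],[0,0,0],[0,0,0],[0,0,0]], linear=[[-0.004,0,0.001],[-0.008,0,0.001],[-0.012,0,0.002],[-0.016,0,0.002],[-0.02,0,0.003],[-0.024,0,0.003],[-0.024,0,0.004],[-0.024,0,0.004]], claw=[0.3,0.3,0.3,0.3,0.3,0.3,0.3,0.3])

```text
t: 26.4
eef_pos: [0.6192, -0.1259, 0.0413]
tcp_rot: [0.075, 0.019, 0.997, -0.001]
contact_force: [-4.1, 0.1, 1.7]
opening: 0.0256
finger_force: 2.0
```

Call:
jog_arm(dr=[[0,0,0],[0,0,0],[0,0,0],[0,0,0],[0,0,0],[0,0,0],[0,0,0],[0,0,0]], linear=[[-0.004,0,0.001],[-0.008,0,0.001],[-0.012,0,0.002],[-0.016,0,0.002],[-0.02,0,0.003],[-0.02,0,0.003],[-0.02,0,0.003],[-0.02,0,0.003]], claw=[0.3,0.3,0.3,0.3,0.3,0.3,0.3,0.3])

```text
t: 27.4
eef_pos: [0.6222, -0.126, 0.0413]
tcp_rot: [0.075, 0.019, 0.997, -0.001]
contact_force: [-4.2, 0.4, 2.9]
opening: 0.0257
finger_force: 2.0
```

Call:
jog_arm(dr=[[0,0,0],[0,0,0],[0,0,0],[0,0,0],[0,0,0],[0,0,0],[0,0,0],[0,0,0]], linear=[[-0.004,0,0.001],[-0.008,0,0.001],[-0.012,0,0.002],[-0.016,0,0.002],[-0.02,0,0.003],[-0.02,0,0.003],[-0.02,0,0.003],[-0.02,0,0.003]], claw=[0.3,0.3,0.3,0.3,0.3,0.3,0.3,0.3])

```text
t: 28.4
eef_pos: [0.6252, -0.1261, 0.0412]
tcp_rot: [0.075, 0.019, 0.997, -0.001]
contact_force: [-4.4, 0.3, 2.7]
opening: 0.0256
finger_force: 2.0
```

Call:
jog_arm(dr=[[0,0,0],[0,0,0],[0,0,0],[0,0,0],[0,0,0],[0,0,0],[0,0,0],[0,0,0]], linear=[[-0.004,0,0.001],[-0.008,0,0.001],[-0.012,0,0.002],[-0.016,0,0.002],[-0.02,0,0.003],[-0.02,0,0.003],[-0.02,0,0.003],[-0.02,0,0.003]], claw=[0.3,0.3,0.3,0.3,0.3,0.3,0.3,0.3])

```text
t: 29.4
eef_pos: [0.6283, -0.1263, 0.0413]
tcp_rot: [0.075, 0.019, 0.997, -0.001]
contact_force: [-3.8, -0.9, 1.4]
opening: 0.0255
finger_force: 1.9
```

Call:
jog_arm(dr=[[0,0,0],[0,0,0],[0,0,0],[0,0,0],[0,0,0],[0,0,0],[0,0,0],[0,0,0]], linear=[[-0.004,0,0.001],[-0.008,0,0.001],[-0.012,0,0.002],[-0.016,0,0.002],[-0.02,0,0.003],[-0.02,0,0.003],[-0.02,0,0.003],[-0.02,0,0.003]], claw=[0.3,0.3,0.3,0.3,0.3,0.3,0.3,0.3])

```text
t: 30.4
eef_pos: [0.6313, -0.1263, 0.0412]
tcp_rot: [0.075, 0.019, 0.997, -0.001]
contact_force: [-3.0, 0.9, 1.7]
opening: 0.0257
finger_force: 1.8
```

Call:
jog_arm(dr=[[0,0,0],[0,0,0],[0,0,0],[0,0,0],[0,0,0],[0,0,0],[0,0,0],[0,0,0]], linear=[[-0.004,0,0.001],[-0.008,0,0.001],[-0.012,0,0.002],[-0.016,0,0.002],[-0.016,0,0.002],[-0.016,0,0.002],[-0.016,0,0.002],[-0.016,0,0.002]], claw=[0.3,0.3,0.3,0.3,0.3,0.3,0.3,0.3])

```text
t: 31.4
eef_pos: [0.6337, -0.1264, 0.0412]
tcp_rot: [0.075, 0.019, 0.997, -0.001]
contact_force: [-3.7, -0.5, 1.2]
opening: 0.0254
finger_force: 1.6
```

Call:
jog_arm(dr=[[0,0,0],[0,0,0],[0,0,0],[0,0,0],[0,0,0],[0,0,0],[0,0,0],[0,0,0]], linear=[[-0.004,0,0.001],[-0.008,0,0.001],[-0.012,0,0.002],[-0.016,0,0.002],[-0.016,0,0.002],[-0.016,0,0.002],[-0.016,0,0.002],[-0.016,0,0.002]], claw=[0.3,0.3,0.3,0.3,0.3,0.3,0.3,0.3])

```text
t: 32.4
eef_pos: [0.6361, -0.1265, 0.0413]
tcp_rot: [0.075, 0.019, 0.997, -0.001]
contact_force: [-3.2, -0.8, 0.3]
opening: 0.0253
finger_force: 1.4
```

```bash
python3 -c "
from h import *
where()
o=np.hstack([cv2.resize(bot.capture('top')[140:250,270:370],None,fx=4,fy=4),cv2.resize(bot.capture('scene')[170:270,310:400],None,fx=4.4,fy=4.4)])
cv2.imwrite('pics/c8.png',o[:,:,::-1])"
```

```text
cradle [0.0139 0.0046 0.0413] F [-3.16 -0.76  0.32] t 32.4
```

View pics/c8.png

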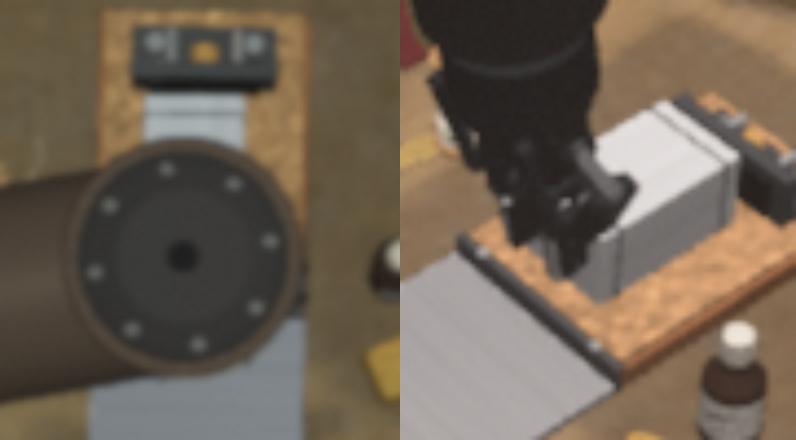

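The block is straight, and its top end is within a few mm of the stop (top crop row 92). Continuing to feel for the buffer.

Call:
jog_arm(dr=[[0,0,0],[0,0,0],[0,0,0],[0,0,0],[0,0,0],[0,0,0],[0,0,0],[0,0,0]], linear=[[-0.004,0,0.001],[-0.008,0,0.001],[-0.012,0,0.002],[-0.016,0,0.002],[-0.016,0,0.002],[-0.016,0,0.002],[-0.016,0,0.002],[-0.016,0,0.002]], claw=[0.3,0.3,0.3,0.3,0.3,0.3,0.3,0.3])

```text
t: 33.5
eef_pos: [0.6385, -0.1266, 0.0414]
tcp_rot: [0.075, 0.019, 0.997, -0.001]
contact_force: [-2.0, -0.5, -1.1]
opening: 0.0256
finger_force: 1.2
```

Call:
jog_arm(dr=[[0,0,0],[0,0,0],[0,0,0],[0,0,0],[0,0,0],[0,0,0],[0,0,0],[0,0,0]], linear=[[-0.004,0,0.001],[-0.008,0,0.001],[-0.012,0,0.002],[-0.016,0,0.002],[-0.016,0,0.002],[-0.016,0,0.002],[-0.016,0,0.002],[-0.016,0,0.002]], claw=[0.3,0.3,0.3,0.3,0.3,0.3,0.3,0.3])

```text
t: 34.5
eef_pos: [0.6409, -0.1267, 0.0415]
tcp_rot: [0.075, 0.019, 0.997, -0.001]
contact_force: [-2.7, 0.6, -1.6]
opening: 0.0258
finger_force: 1.2
```

Call:
jog_arm(dr=[[0,0,0],[0,0,0],[0,0,0],[0,0,0],[0,0,0],[0,0,0],[0,0,0],[0,0,0]], linear=[[-0.004,0,0.001],[-0.008,0,0.001],[-0.012,0,0.002],[-0.016,0,0.002],[-0.016,0,0.002],[-0.016,0,0.002],[-0.016,0,0.002],[-0.016,0,0.002]], claw=[0.3,0.3,0.3,0.3,0.3,0.3,0.3,0.3])

```text
t: 35.5
eef_pos: [0.6434, -0.1268, 0.0416]
tcp_rot: [0.075, 0.019, 0.997, -0.001]
contact_force: [-2.2, -0.3, -1.9]
opening: 0.0254
finger_force: 1.1
```

```bash
python3 -c "
from h import *
where()
u=np.array([np.cos(TH),np.sin(TH)])
im=bot.capture('top'); 
for r in range(148,176): print(r,im[r,[307,312,317,322,327]].mean(1).astype(int), round(float((atz('top',[318,r+.5],.068)[:2]-O)@u),4))"
```

```text
cradle [0.0212 0.0046 0.0416] F [-2.2  -0.35 -1.95] t 35.5
148 [ 96 107  67  66  77] 0.1576
149 [114 111  65  68  77] 0.1551
150 [119 112  68  83  77] 0.1527
151 [110 111  73 104  79] 0.1503
152 [ 93 109  76 114  80] 0.1478
153 [ 75 109  78 117  79] 0.1454
154 [ 68 102  75 111  75] 0.143
155 [68 85 70 93 68] 0.1405
156 [69 72 68 74 67] 0.1381
157 [69 67 67 67 67] 0.1357
158 [63 60 61 61 62] 0.1332
159 [62 55 57 59 59] 0.1308
160 [105 104 105 106 104] 0.1284
161 [152 155 157 157 154] 0.1259
162 [168 173 174 173 173] 0.1235
163 [169 172 172 174 173] 0.1211
164 [156 162 158 159 159] 0.1187
165 [143 150 142 144 144] 0.1163
166 [159 162 159 159 160] 0.1138
167 [170 172 172 174 173] 0.1114
168 [171 163 160 174 174] 0.109
169 [159 132 126 158 174] 0.1066
170 [126  91  87 116 168] 0.1042
171 [ 86  72  72  79 145] 0.1018
172 [ 70  69  69  70 104] 0.0993
173 [68 59 57 66 74] 0.0969
174 [59 51 50 55 70] 0.0945
175 [50 57 49 49 66] 0.0921
```

Call:
jog_arm(dr=[[0,0,0],[0,0,0],[0,0,0],[0,0,0],[0,0,0],[0,0,0],[0,0,0],[0,0,0]], linear=[[-0.004,0,0.001],[-0.008,0,0.001],[-0.012,0,0.002],[-0.016,0,0.002],[-0.016,0,0.002],[-0.016,0,0.002],[-0.016,0,0.002],[-0.016,0,0.002]], claw=[0.3,0.3,0.3,0.3,0.3,0.3,0.3,0.3])

```text
t: 36.55
eef_pos: [0.6458, -0.1269, 0.0416]
tcp_rot: [0.075, 0.019, 0.997, -0.001]
contact_force: [-1.8, -0.2, -2.2]
opening: 0.0259
finger_force: 1.1
```

Call:
jog_arm(dr=[[0,0,0],[0,0,0],[0,0,0],[0,0,0],[0,0,0],[0,0,0],[0,0,0],[0,0,0]], linear=[[-0.004,0,0.001],[-0.008,0,0.001],[-0.012,0,0.002],[-0.016,0,0.002],[-0.016,0,0.002],[-0.016,0,0.002],[-0.016,0,0.002],[-0.016,0,0.002]], claw=[0.3,0.3,0.3,0.3,0.3,0.3,0.3,0.3])

```text
t: 37.55
eef_pos: [0.648, -0.127, 0.0416]
tcp_rot: [0.075, 0.019, 0.997, -0.001]
contact_force: [-4.3, 0.6, -1.1]
opening: 0.0254
finger_force: 2.1
```

Call:
jog_arm(dr=[[0,0,0],[0,0,0],[0,0,0],[0,0,0],[0,0,0],[0,0,0],[0,0,0],[0,0,0]], linear=[[-0.003,0,0],[-0.006,0,0.001],[-0.008,0,0.001],[-0.008,0,0.001],[-0.008,0,0.001],[-0.008,0,0.001],[-0.008,0,0.001],[-0.008,0,0.001]], claw=[0.3,0.3,0.3,0.3,0.3,0.3,0.3,0.3])

```text
t: 38.55
eef_pos: [0.6481, -0.127, 0.0415]
tcp_rot: [0.074, 0.019, 0.997, -0.001]
contact_force: [-8.2, 2.0, 2.6]
opening: 0.0255
finger_force: 4.1
```

The buffer has been met: position stalled and force rising. Pressing to about 12 N at the hand.

Call:
jog_arm(dr=[[0,0,0],[0,0,0],[0,0,0],[0,0,0],[0,0,0],[0,0,0],[0,0,0],[0,0,0]], linear=[[-0.003,0,0],[-0.006,0,0.001],[-0.008,0,0.001],[-0.008,0,0.001],[-0.008,0,0.001],[-0.008,0,0.001],[-0.008,0,0.001],[-0.008,0,0.001]], claw=[0.3,0.3,0.3,0.3,0.3,0.3,0.3,0.3])

```text
t: 39.55
eef_pos: [0.6482, -0.1271, 0.0414]
tcp_rot: [0.073, 0.019, 0.997, -0.001]
contact_force: [-11.6, 2.8, 6.8]
opening: 0.0257
finger_force: 6.1
```

Call:
jog_arm(dr=[[0,0,0],[0,0,0],[0,0,0],[0,0,0],[0,0,0],[0,0,0],[0,0,0],[0,0,0]], linear=[[0,0,0],[0.01,0,-0.001],[0.03,0,-0.004],[0.08,0,-0.012],[0.16,0,-0.024],[0.24,0,-0.036],[0.3,0,-0.045],[0.3,0,-0.045]], claw=[0.3,0.3,0.3,0.3,0.3,0.3,0.3,0.3])

```text
t: 40.55
eef_pos: [0.6044, -0.1254, 0.0419]
tcp_rot: [0.075, 0.019, 0.997, -0.001]
contact_force: [0.1, 0.9, 0.3]
opening: 0.0256
finger_force: 0.0
```

Call:
jog_arm(dr=[[0,0,0],[0,0,0],[0,0,0],[0,0,0],[0,0,0],[0,0,0],[0,0,0],[0,0,0]], linear=[[0,0,-0.15],[0,0,-0.3],[0,0,-0.45],[0,0,-0.6],[0,0,-0.75],[0,0,-0.75],[0,0,-0.75],[0,0,-0.75]], claw=[0.3,0.3,0.3,0.3,0.3,0.3,0.3,0.3])

```text
t: 41.55
eef_pos: [0.5879, -0.1248, 0.1519]
tcp_rot: [0.074, 0.019, 0.997, -0.001]
contact_force: [-0.1, -0.4, -0.3]
opening: 0.0253
finger_force: 0.0
```

```bash
python3 -c "
from h import *
where()
im=bot.capture('top'); cv2.imwrite('pics/end.png',im[:,:,::-1])
u=np.array([np.cos(TH),np.sin(TH)])
for c in (308,318,328):
  g=im[150:215,c].mean(1); m=np.where(g>135)[0]+150; r=m.min() if len(m) else 0
  print(c,im[154:164,c].mean(1).astype(int),m.min(),m.max(),[round(float((atz('top',[c,q],.068)[:2]-O)@u),4) for q in (m.min(),m.max()+1)])
for n in('block_center','end_stop'): print(n,[(np.round((atz('top',px(e),.043)[:2]-O)@u,4),np.round((atz('top',px(e),.043)[:2]-O)@[-u[1],u[0]],4),e['confidence']) for e in bot.place_of(n,'top')])"
```

```text
cradle [-0.0343  0.0045  0.1519] F [-0.12 -0.36 -0.35] t 41.55
308 [ 69  70  68  74 113 157 173 172 158 143] 159 187 [0.1317, 0.0618]
318 [ 89  77  67  74 110 154 172 171 157 142] 159 187 [0.132, 0.0621]
328 [ 96  80  69  72 103 146 168 171 160 144] 159 190 [0.1323, 0.0552]
block_center [(np.float64(-0.2009), np.float64(0.0972), 0.84), (np.float64(0.0877), np.float64(0.0013), 0.67)]
end_stop [(np.float64(0.1331), np.float64(-0.0028), 0.81)]
```

```bash
python3 -c "
from bench import bot
print(bot.close_job())"
```

```text
the job is handed in; nothing more can be done
None
```

I slid the block square to the step, tipped it onto the cork bed and pressed it against the end stop's buffer at about 12 N at the hand. The job was handed in with the arm clear; no verdict was returned.

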